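# Slide a serving plate out over the edge of the chopping block

### The job

A cook wants to get her fingers under the thin metal plate that lies flat on the chopping block. Push the plate across the block with your fingertips, never lifting or tipping it, until its line end sticks out past the block's left edge and the black line across the plate lies right over that edge along its whole length. Leave the ramekins and the low tin where they stand.

Things in the scene. Friction and masses are not known exactly. Their poses are not given: they have to be found in the camera images.
- block: pale wooden chopping block, fixed in place, 320 mm (its x) by 280 mm (its y), flat top 40 mm above its origin; origin: centre of its underside, on the table; x points away from the robot, y to the left, z up; it may stand turned by up to about 17 degrees
- block_edge (a point): middle of the left upper edge of the block (at x 0, y +140, z 40 mm in the block's frame), axes as the block's; the edge runs along x and is rounded by 3 mm
- plate: bare metal rectangular plate, 110 mm (its x) by 170 mm (its y) by 8 mm thick, about 0.3 kg, loose, lying flat on the block, turned by up to about 17 degrees against it; origin: centre of its underside; its y points from the end with the 14 mm hanging hole (right) to the end with the black line (left), z up. The line runs across the plate along its x at y +35 mm, 50 mm from the left end; it is 3 mm wide
- line_near (a point): end of the black line nearer the robot (plate frame x -55, y +35, z +8 mm)
- line_far (a point): end of the black line farther from the robot (plate frame x +55, y +35, z +8 mm)
- ramekin_salt: white round ceramic ramekin, 66 mm across, 38 mm tall, filled with white salt; loose, stands on the far strip of the chopping block; origin: centre of its underside. To be left alone.
- ramekin_pepper: white round ceramic ramekin, 66 mm across, 38 mm tall, filled with dark pepper; loose, stands on the far strip of the chopping block; origin: centre of its underside. To be left alone.
- tin_2: low round food tin, 75 mm across, 58 mm tall, loose, on the table to the right of the block; origin: centre of its underside. To be left alone.
Not all that is in view belongs to the job. Of the things that look like the plate, the larger one is meant.

How it is judged:
By the outcome, as a careful person would: the job done as asked, in the order asked, and still so for the second after the job is handed in, with the robot touching nothing.
It also fails if it takes over 48 s, if anything falls off the work surface, if the arm or the gripper's body presses on something with over 40 N, if the wrist force passes 120 N, or if a joint passes its speed limit or range.

### The arm

A 6-joint arm with a two-finger parallel gripper is mounted at the origin on a cart in front of the work surface, level with it; the furniture and walls round the work are solid. World frame = base frame: x ahead of the robot, y to its left, z up, the work surface at z = 0. Lengths are in m, angles in degrees, forces in N, time in s.
With the tool pointing down it reaches from about 0.4 to 0.825 m from the base axis. Payload 7 kg.
Tool frame: the origin (TCP) lies at the very end of the fingers, on their centre line; the grasp point (between the pads) lies 19 mm behind it (ctrl.grip_point_offset is the distance from the TCP to the grasp point, in m); x points along the fingers, z is the direction in which the jaws open and shut, and the axes are right-handed (so a half turn about x gives the same grasp; the last joint's range is limited). The gripper opens to 88 mm and grips with 3 to 60 N. Pads are 19 mm wide; open, the fingers measure 130 mm over their backs; the gripper's body (78 mm by 193 mm) begins 47 mm behind the grasp point.
Start: joints at [87.267, 20.546, 0.682, 0, -70.136, -16.507], TCP at [0.222, 0.637, 0.192] pointing down, gripper open.
Joint ranges: [-176.03, 176.03], [-82.01, 121.73], [-58.28, 71.71], [-173.87, 95.51], [-174.79, -0.11], [-173.66, 173.66]. Speed limits (degrees/s): [136.94, 136.94, 172.46, 180, 180, 180].

### API

Orientations are given as [roll, pitch, yaw] about the fixed x, y, z axes, in that order (R = Rz(yaw) Ry(pitch) Rx(roll)).
In Python, from plant import get_obs, snapshot, calibration, close_job, ctrl gives the robot as it stands.
- The arm moves only by the tool move_arm, never from a script. Its argument "commands" is a list that holds one entry, the list of rows, each a list of 4 numbers: the shift along the tool's x, y, z in cm, then the turn about the tool's x in rad. In form: [[[dx, dy, dz, spin], ...]]. A call has 1 to 8 rows; each row shifts and turns the commanded pose from where the row before left it, along the tool's axes as they then stand; what a row does not reach is not made up. A row lasts 1/10 s, in which the tool goes at most 50 mm and 8.59 degrees, less where a joint would pass 70% of its speed; a pose out of reach is approached as far as the arm can. A call with a gripper value outside its range is refused whole. "jaw" is the finger opening in cm, from 0 to 8.76, set as the call begins (left out, the last holds). The fingers move at their own pace and stop on an object; the grip force is fixed at half the most. Time passes only in rows, so rows that do not move let the fingers close. It gives the time, the measured TCP pose, the force and the opening at its end, in the units of the state.
- get_obs(): the state, without advancing time (a new reading comes with each control period).
- snapshot(name): name is "side" or "top" or "wrist"; returns (picture, depth): 400x640x3 uint8, red, green, blue; 400x640 float32, m along the optical axis (not along the pixel's ray), 0 where there is no reading.
- calibration(name): a dict with "mtx" (3x3 intrinsics, pixels), "T" (4x4, takes a point from camera to world coordinates); the wrist camera has in their place "tool_from_camera" (4x4, takes a point from camera to tool coordinates, whose origin is the TCP and whose axes are the tool frame's). Camera axes: x right, y up, looking along -z (the intrinsics and any distortion apply to the point x, -y, -z); pixel columns grow to the right and rows downward; lengths in m; the calibration is good to about 2 mm. The wrist camera is an equidistant fisheye: a pixel r from the principal point sees the ray r / f radians off the axis. A picture is of the moment at which its call begins: read the wrist's pose just before it. calibration takes no time and is no camera call.
- close_job(): hands the job in, once; it reports no verdict.
The state is a dict: "clock": time; "joint_pos": joint angles; "qvel": joint speeds; "tau": joint torques, N m; "tool_pos": TCP position; "orientation": TCP orientation; "force": force on the tool from outside, world axes, zero at the start; "moment": the same for the moment, N m; "opening": finger opening in m.
Only numpy, scipy, OpenCV 4.12 (cv2) and the standard library are available. Lean on these libraries where they do the work, as an engineer would, in place of code of your own. Each camera call takes 0.05 s, during which the arm holds its last target. There are 200 camera calls.

## Working session

There is one attempt and no reset: what is moved stays moved. The work goes in short steps, Python scripts to look and compute and a tool call to move; the robot and the scene stay as the last step left them, time stands still between calls to the robot, and variables do not carry over. Pictures are saved under pics/ and viewed, about 8 in all and at most 12, crops included, and the job is handed in when it is done.

Besides the shell and the picture viewer there is one more tool, called after "Call:" as name([rows], argument=value, ...), one row to a line, values as JSON. move_arm: Moves the arm, as the interface text tells. Its arguments: {"type":"object","properties":{"commands":{"type":"array"},"jaw":{"type":"number"}},"required":["commands"]}

```bash
ls; mkdir -p pics; python3 - <<'E'
from plant import *
import cv2,numpy as np
o=get_obs();print(o)
np.set_printoptions(precision=4,suppress=True)
for n in("top","side"):
    p,d=snapshot(n);cv2.imwrite(f"pics/{n}0.png",p[:,:,::-1]);np.savez(f"pics/{n}0.npz",p=p,d=d);print(n,calibration(n))
print(calibration("wrist"))
E
```

```text
pics
{'clock': 0.0, 'joint_pos': array([ 8.72654763e+01,  2.05918819e+01,  6.34452276e-01, -2.17677844e-02,
       -7.01364206e+01, -1.65072566e+01]), 'qvel': array([-0.03477265, -0.03486718,  0.10717134, -0.00909652, -0.05556714,
        0.01100327]), 'tau': array([-3.15200650e-04, -5.82704079e+01,  2.93067098e+01,  6.99781626e+00,
        6.93427603e-03, -1.61124613e-04]), 'tool_pos': array([0.2222846 , 0.63676633, 0.19071767]), 'orientation': array([   4.20864145,   89.90394408, -105.04055196]), 'force': array([-0.70428925, -0.67914755,  0.50229373]), 'moment': array([ 0.07267113, -0.02976916,  0.01038122]), 'opening': 0.08708322335198125}
top {'mtx': array([[373.0627,   0.    , 322.2183],
       [  0.    , 373.0627, 206.8146],
       [  0.    ,   0.    ,   1.    ]]), 'T': array([[ 0.0108,  0.9954, -0.0952,  0.4923],
       [-0.9995,  0.0135,  0.0272, -0.0585],
       [ 0.0284,  0.0949,  0.9951,  1.0832],
       [ 0.    ,  0.    ,  0.    ,  1.    ]])}
side {'mtx': array([[479.9798,   0.    , 322.8496],
       [  0.    , 479.9798, 205.004 ],
       [  0.    ,   0.    ,   1.    ]]), 'T': array([[-0.7697,  0.4953, -0.4028,  0.0925],
       [-0.6384, -0.6009,  0.481 ,  0.4978],
       [-0.0038,  0.6274,  0.7787,  1.0442],
       [ 0.    ,  0.    ,  0.    ,  1.    ]])}
{'mtx': array([[309.7069,   0.    , 315.6569],
       [  0.    , 309.7069, 201.9934],
       [  0.    ,   0.    ,   1.    ]]), 'tool_from_camera': array([[ 0.0008,  0.2737, -0.9618, -0.1929],
       [ 0.0002,  0.9618,  0.2737,  0.0738],
       [ 1.    , -0.0004,  0.0007,  0.0002],
       [ 0.    ,  0.    ,  0.    ,  1.    ]])}
```

View pics/top0.png

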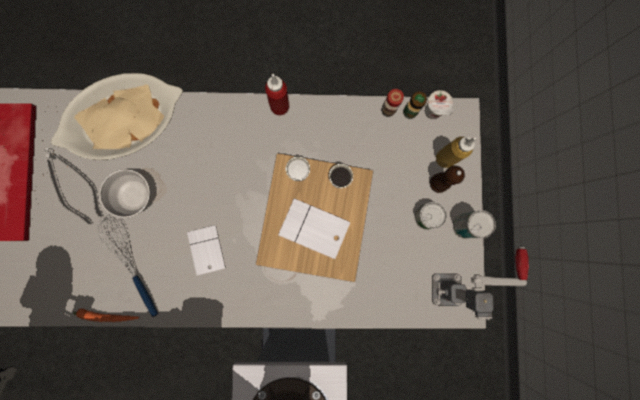

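View pics/side0.png

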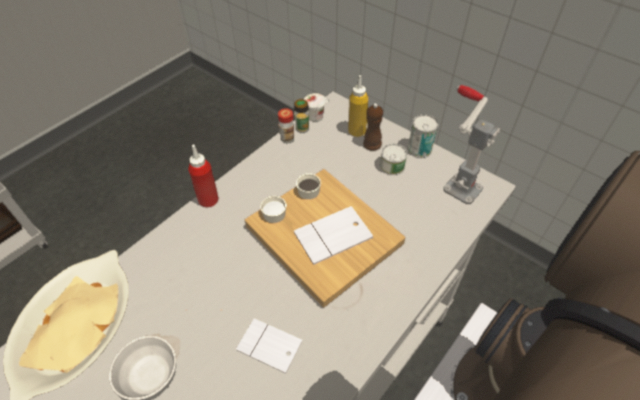

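The top view shows the plate on the block at (315,229), with its line to the left near (303,218) and its hole at (337,238). A smaller lookalike lies on the bare table at (206,250). The one on the block is larger and matches the description. I'll measure it and confirm with an enlarged crop.

```bash
cat > h.py <<'E'
import cv2,numpy as np
from plant import *
np.set_printoptions(precision=4,suppress=True)
F=np.diag([1,-1,-1])
def cast(n,px,z):
    c=calibration(n);px=np.atleast_2d(px).astype(float)
    r=np.c_[px,np.ones(len(px))]@np.linalg.inv(c['mtx']).T@F@c['T'][:3,:3].T
    o=c['T'][:3,3];return o+r*((z-o[2])/r[:,2])[:,None]
def proj(n,P):
    c=calibration(n);P=np.atleast_2d(P);q=(P-c['T'][:3,3])@c['T'][:3,:3]@F@c['mtx'].T
    return q[:,:2]/q[:,2:]
def rect(P): # min area rect in world xy -> centre,sizes,corners
    r=cv2.minAreaRect((P[:,:2]*1000).astype(np.float32));return r,cv2.boxPoints(r)
def measure(n,p):
    hsv=cv2.cvtColor(p,cv2.COLOR_RGB2HSV)
    wood=((hsv[...,0]>8)&(hsv[...,0]<25)&(hsv[...,1]>80)&(hsv[...,2]>80)).astype(np.uint8)
    k,l,s,c=cv2.connectedComponentsWithStats(wood)
    u=proj(n,[.50,0.0,.04])[0]
    ids=[i for i in range(1,k) if s[i,4]>1500];i=min(ids,key=lambda i:np.hypot(*(c[i]-u)))
    ct=max(cv2.findContours((l==i).astype(np.uint8),0,1)[0],key=cv2.contourArea)
    hull=cv2.convexHull(ct);B=(l==i)
    inside=np.zeros_like(wood);cv2.fillPoly(inside,[hull],1)
    white=((hsv[...,1]<45)&(hsv[...,2]>110)&(inside>0)).astype(np.uint8)
    return hull,white
E
python3 - <<'E'
from h import *
for n in("top","side"):
    p=np.load(f"pics/{n}0.npz")['p'];hull,w=measure(n,p)
    print(n,"block px",hull.reshape(-1,2)[::max(1,len(hull)//12)].tolist())
    r,b=rect(cast(n,hull.reshape(-1,2),.04));print(" block",r,b.tolist())
    cl=cv2.morphologyEx(w,cv2.MORPH_CLOSE,np.ones((5,5)))
    k,l,s,c=cv2.connectedComponentsWithStats(cl)
    for i in range(1,k):
        if s[i,4]<60: continue
        ys,xs=np.where(l==i);r,b=rect(cast(n,np.c_[xs,ys],.048));print(" white",c[i],s[i,4],r,b.tolist())
print(proj("top",[.222,.637,.19]),proj("top",[0,0,0]))
d=np.load("pics/top0.npz")['d'];print(d[229,315],d[260,340],d[285,300])
a=cv2.resize(np.load("pics/top0.npz")['p'][140:300,185:385],None,fx=3,fy=3,interpolation=2)
b=cv2.resize(np.load("pics/side0.npz")['p'][160:310,225:425],None,fx=3,fy=3,interpolation=2)
cv2.imwrite("pics/crop.png",a[:,:,::-1]);cv2.imwrite("pics/crop_s.png",b[:,:,::-1])
E
```

```text
top block px [[284, 154], [290, 155], [313, 159], [368, 169], [371, 170], [372, 171], [372, 175], [368, 200], [355, 278], [354, 280], [353, 281], [352, 281], [340, 279], [317, 275], [277, 268], [260, 265], [256, 264], [256, 261], [269, 192], [276, 155], [277, 154]]
 block ((565.5191650390625, -67.21881103515625), (278.6354675292969, 318.7871398925781), 80.74494171142578) [[385.79412841796875, -179.08770751953125], [700.4313354492188, -230.358154296875], [745.2442016601562, 44.65008544921875], [430.60699462890625, 95.9205322265625]]
 white [297.5566 168.217 ] 424 ((698.680908203125, -16.093280792236328), (65.6043701171875, 64.54361724853516), 0.9983006715774536) [[665.3214721679688, 15.60212516784668], [666.4459838867188, -48.93169403076172], [732.0403442382812, -47.78868865966797], [730.9158325195312, 16.745132446289062]]
 white [313.9498 228.254 ] 2409 ((531.5054931640625, -64.70291137695312), (169.41168212890625, 109.80055236816406), 67.67974853515625) [[448.5487365722656, -122.21200561523438], [550.12255859375, -163.91241455078125], [614.4622802734375, -7.193817138671875], [512.88
[... 743 characters left out ...]
28125, -102.87783813476562]]
 white [273.8509 209.2105] 342 ((695.4036865234375, -25.37799835205078), (62.68141555786133, 60.14281463623047), 79.19738006591797) [[659.9910888671875, -50.527137756347656], [719.068115234375, -61.799476623535156], [730.8162841796875, -0.22885894775390625], [671.7392578125, 11.043479919433594]]
 white [332.4046 234.2284] 2395 ((529.0855712890625, -62.311126708984375), (170.50924682617188, 111.6371078491211), 67.71931457519531) [[445.11077880859375, -120.03714752197266], [548.4127807617188, -162.36370849609375], [613.0603637695312, -4.585105895996094], [509.75836181640625, 37.741455078125]]
[[  2.5368 359.0154]] [[287.9754 421.3559]]
1.0365229 1.0364163 1.0654346
```

View pics/crop.png

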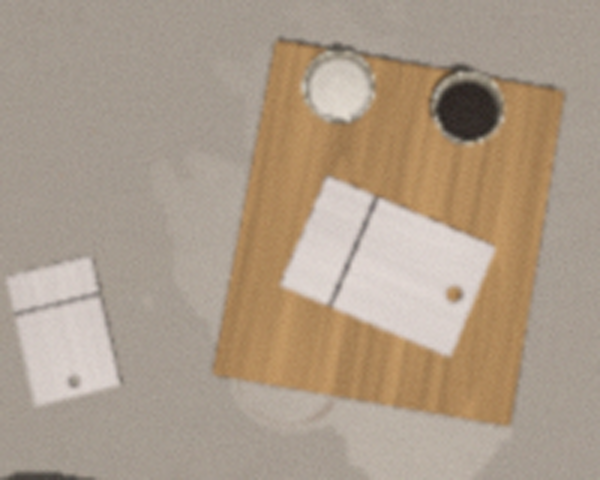

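The crop confirms it: the large plate on the block has its line at the left end, crop (355,250), and its hole at the right, crop (455,293). The plate is turned about −13° against the block. I'll put both fingertips on its right end face and push it along an arc. First I plan the approach rows.

```bash
cat >> h.py <<'E'
def state(o=None):
    from scipy.spatial.transform import Rotation as R
    o=o or get_obs();M=R.from_euler('xyz',o['orientation'],degrees=True).as_matrix()
    return o['tool_pos']*1000,np.degrees(np.arctan2(M[1,2],M[0,2])),M,o
def rows(target,th,n,pos=None,th0=None,polar=False):
    "rows (cm, rad) from the present pose to target mm with tool z at angle th deg"
    if pos is None: pos,th0,_,_=state()
    dth=(th-th0+180)%360-180; out=[];p=np.array(pos,float);a=th0;q0=p.copy()
    pol=lambda q:np.array([np.hypot(q[0],q[1]),np.arctan2(q[1],q[0]),q[2]])
    for i in range(1,n+1):
        if polar:
            r,f,z=pol(q0)+(pol(target)-pol(q0))*i/n;w=np.array([r*np.cos(f),r*np.sin(f),z])
        else: w=q0+(np.array(target)-q0)*i/n
        d=w-p;ar=np.radians(a);zx,zy=np.cos(ar),np.sin(ar)
        row=[round(v,2) for v in(-d[2]/10,(-d[0]*zy+d[1]*zx)/10,(d[0]*zx+d[1]*zy)/10)]+[round(-np.radians(dth)/n,4)]
        out.append(row)
        p=p+np.array([(-row[1]*zy+row[2]*zx)*10,(row[1]*zx+row[2]*zy)*10,-row[0]*10]);a-=np.degrees(row[3])
    return out
E
python3 - <<'E'
from h import *
for r in rows([489,-165,120],157.7,24,polar=True):print(r)
E
```

```text
[np.float64(0.29), np.float64(4.34), np.float64(0.8), np.float64(0.0677)]
[np.float64(0.3), np.float64(4.3), np.float64(0.79), np.float64(0.0677)]
[np.float64(0.29), np.float64(4.26), np.float64(0.77), np.float64(0.0677)]
[np.float64(0.3), np.float64(4.21), np.float64(0.77), np.float64(0.0677)]
[np.float64(0.29), np.float64(4.18), np.float64(0.75), np.float64(0.0677)]
[np.float64(0.3), np.float64(4.13), np.float64(0.74), np.float64(0.0677)]
[np.float64(0.29), np.float64(4.1), np.float64(0.72), np.float64(0.0677)]
[np.float64(0.3), np.float64(4.05), np.float64(0.72), np.float64(0.0677)]
[np.float64(0.29), np.float64(4.01), np.float64(0.7), np.float64(0.0677)]
[np.float64(0.3), np.float64(3.97), np.float64(0.7), np.float64(0.0677)]
[np.float64(0.29), np.float64(3.93), np.float64(0.68), np.float64(0.0677)]
[np.float64(0.3), np.float64(3.89), np.float64(0.67), np.float64(0.0677)]
[np.float64(0.29), np.float64(3.85), np.float64(0.66), np.float64(0.0677)]
[np.float64(0.3), np.float64(3.81), np.float64(0.65), np.float64(0.0677)]
[np.float64(0.29), np.float64(3.76), np.float64(0.64), np.float64(0.0677)]
[np.float64(0.3), np.float64(3.73), np.float64(0.63), np.float64(0.0677)]
[np.float64(0.29), np.float64(3.68), np.float64(0.62), np.float64(0.0677)]
[np.float64(0.3), np.float64(3.64), np.float64(0.61), np.float64(0.0677)]
[np.float64(0.29), np.float64(3.6), np.float64(0.61), np.float64(0.0677)]
[np.float64(0.3), np.float64(3.56), np.float64(0.59), np.float64(0.0677)]
[np.float64(0.29), np.float64(3.52), np.float64(0.58), np.float64(0.0677)]
[np.float64(0.3), np.float64(3.48), np.float64(0.58), np.float64(0.0677)]
[np.float64(0.29), np.float64(3.43), np.float64(0.57), np.float64(0.0677)]
[np.float64(0.3), np.float64(3.4), np.float64(0.56), np.float64(0.0677)]
```

Call:
move_arm([
  [[0,4.3,0.8,0.068],[0,4.3,0.8,0.068],[0,4.25,0.8,0.068],[0,4.2,0.75,0.068],[0,4.2,0.75,0.068],[0,4.1,0.75,0.068],[0,4.1,0.7,0.068],[0,4.05,0.7,0.068]],
], jaw=6)

```text
clock: 0.9
tool_pos: [0.4698, 0.4065, 0.1912]
orientation: [12.4, 90.0, -128.2]
force: [-0.4, 1.1, 0.3]
opening: 0.06
```

Call:
move_arm([
  [[0,4.0,0.7,0.068],[0,4.0,0.7,0.068],[0,3.9,0.7,0.068],[0,3.9,0.65,0.068],[0,3.85,0.65,0.068],[0,3.8,0.65,0.068],[0,3.75,0.65,0.068],[0,3.7,0.6,0.068]],
])

```text
clock: 1.7
tool_pos: [0.5566, 0.1092, 0.1913]
orientation: [12.3, 90.0, -159.4]
force: [0.7, 0.3, -0.3]
opening: 0.06
```

Call:
move_arm([
  [[0.5,3.7,0.6,0.068],[0.5,3.6,0.6,0.068],[0.5,3.6,0.6,0.068],[0.5,3.6,0.6,0.068],[0.5,3.5,0.6,0.068],[0.5,3.5,0.6,0.068],[0,3.4,0.6,0.068],[0,3.4,0.5,0.06]],
])

```text
clock: 2.5
tool_pos: [0.4852, -0.1649, 0.1612]
orientation: [18.9, 90.0, 176.5]
force: [0.6, -0.7, -0.7]
opening: 0.0601
```

```bash
python3 - <<'E'
from h import *
p,d=snapshot("wrist");pos,th,M,o=state();print(pos,th,o['orientation'],o['force'],o['opening'],o['clock'])
cv2.imwrite("pics/w1.png",p[:,:,::-1])
for r in rows([489,-165,90],157.7,3,):print([float(v) for v in r])
E
```

```text
[ 482.712  -167.4274  161.1983] 157.27901943008956 [  27.5865   89.8697 -175.1344] [-3.0981 -3.0616 -0.7946] 0.05990789633022092 2.55
[2.37, -0.16, -0.16, -0.0024]
[2.38, -0.15, -0.16, -0.0024]
[2.37, -0.16, -0.17, -0.0024]
```

View pics/w1.png

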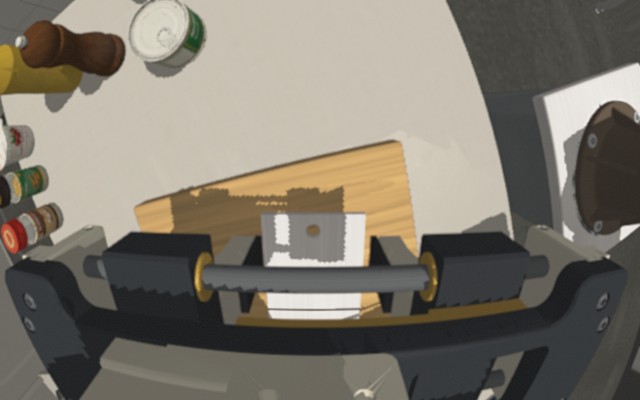

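The wrist view shows the plate's hole end at (313,232) between the open fingers, lined up with them. Next I go down behind the right end.

Call:
move_arm([
  [[2.5,0,-0.2,-0.007],[2.5,0,-0.3,0],[2.5,0,0,0],[2.5,0,0,0],[0.7,0,0,0],[0,0,0,0],[0,0,0,0],[0,0,0,0]],
])

```text
clock: 3.35
tool_pos: [0.4919, -0.1655, 0.0559]
orientation: [-161.3, 89.9, -3.2]
force: [0.6, 0.2, 1.0]
opening: 0.06
```

```bash
python3 - <<'E'
from h import *
pos,th,M,o=state();print(pos,th,o['orientation'],o['force'],o['clock'])
c=np.array([530.3,-63.5]);a=np.radians(-22.3);px=np.array([np.cos(a),np.sin(a)]);py=np.array([-px[1],px[0]])
d=pos[:2]-c;print("tool in plate frame",d@px,d@py)
p,dd=snapshot("side");cv2.imwrite("pics/s1.png",cv2.resize(p[130:310,230:450],None,fx=3,fy=3)[:,:,::-1])
E
```

```text
[ 491.8691 -165.5288   55.9464] 158.1277042331995 [-161.2868   89.8739   -3.1591] [0.5548 0.2355 1.0199] 3.35
tool in plate frame 3.15877121939112 -108.98085275996414
```

View pics/s1.png

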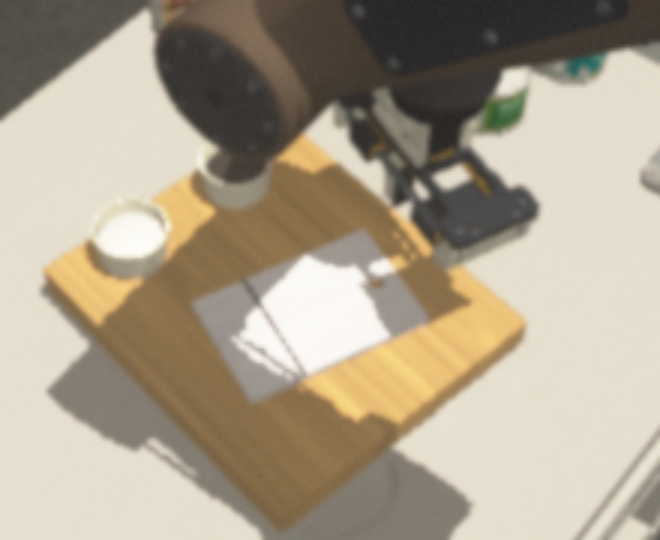

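Call:
move_arm([
  [[0.6,0,0,0.007],[0.6,0,0,0],[0,0,0,0],[0,-0.4,0.1,0],[0,-0.4,0.1,0],[0,-0.2,0.1,0],[0,-0.2,0,0],[0,0,0,0]],
])

```text
clock: 4.2
tool_pos: [0.4928, -0.153, 0.0428]
orientation: [-160.6, 90.0, -2.9]
force: [-0.2, -0.4, 1.5]
opening: 0.0599
```

Call:
move_arm([
  [[0,-0.2,0,0],[0,-0.2,0,0],[0,-0.2,0,0],[0,-0.2,0,0],[0,-0.2,0,0],[0,0,0,0]],
])

```text
clock: 4.8
tool_pos: [0.4965, -0.1438, 0.0427]
orientation: [-167.9, 90.0, -10.2]
force: [0.3, 0.0, 0.7]
opening: 0.0599
```

```bash
cat >> h.py <<'E'
def report(tag):
    for n in("top","side"):
        p,d=snapshot(n);cv2.imwrite(f"pics/{tag}_{n}.png",p[:,:,::-1]);np.savez(f"pics/{tag}_{n}.npz",p=p,d=d)
    pos,th,M,o=state();c=np.array([530.3,-63.5]);a=np.radians(-22.3);px=np.array([np.cos(a),np.sin(a)]);py=np.array([-px[1],px[0]])
    d=pos[:2]-c;print(pos,th,o['force'],o['clock'],"in start plate frame",d@px,d@py)
E
python3 - <<'E'
from h import *
report("c1")
a,b=[np.load(f"pics/c1_{n}.npz")['p'] for n in("top","side")]
cv2.imwrite("pics/c1.png",np.hstack([cv2.resize(a[140:300,240:390],(450,480)),cv2.resize(b[160:320,230:420],(350,480))])[:,:,::-1])
E
```

```text
[ 496.4244 -143.9579   42.6533] 157.7211834353029 [-0.5222  0.2217  0.6986] 4.9 in start plate frame -0.8117873585598723 -87.29477214304157
```

View pics/c1.png

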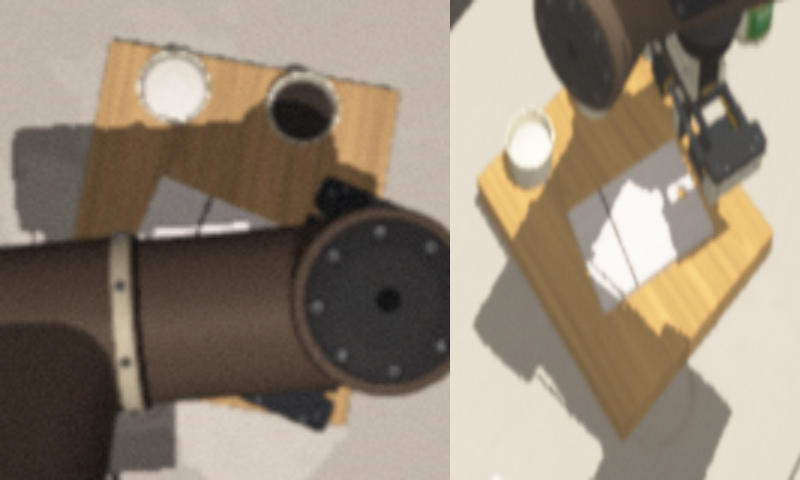

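Call:
move_arm([
  [[0,-0.4,-0.08,-0.0085],[0,-0.4,-0.08,-0.0085],[0,-0.4,-0.08,-0.0085],[0,-0.4,-0.08,-0.0085],[0,-0.4,-0.08,-0.0085],[0,-0.4,-0.08,-0.0085],[0,-0.4,-0.08,-0.0085],[0,-0.4,-0.08,-0.0085]],
])

```text
clock: 5.7
tool_pos: [0.5138, -0.116, 0.0426]
orientation: [29.3, 90.0, -169.0]
force: [-0.7, -0.5, -1.1]
opening: 0.0594
```

Call:
move_arm([
  [[0,-0.4,-0.08,-0.0085],[0,-0.4,-0.08,-0.0085],[0,-0.4,-0.08,-0.0085],[0,-0.4,-0.08,-0.0085],[0,-0.4,-0.08,-0.0085],[0,-0.4,-0.08,-0.0085],[0,-0.4,-0.08,-0.0085],[0,0,0,0]],
])

```text
clock: 6.5
tool_pos: [0.5275, -0.0908, 0.0427]
orientation: [-162.6, 90.0, 2.5]
force: [-0.3, -0.1, -0.2]
opening: 0.0602
```

```bash
python3 - <<'E'
from h import *
report("c2")
b=np.load("pics/c2_side.npz")['p']
cv2.imwrite("pics/c2.png",cv2.resize(b[160:320,230:430],None,fx=3.5,fy=3.5,interpolation=2)[:,:,::-1])
E
```

```text
[527.1272 -91.0875  42.6331] 165.02619471167597 [0.5503 0.7901 0.1113] 6.6 in start plate frame 7.5327584312119775 -26.728190357143667
```

View pics/c2.png

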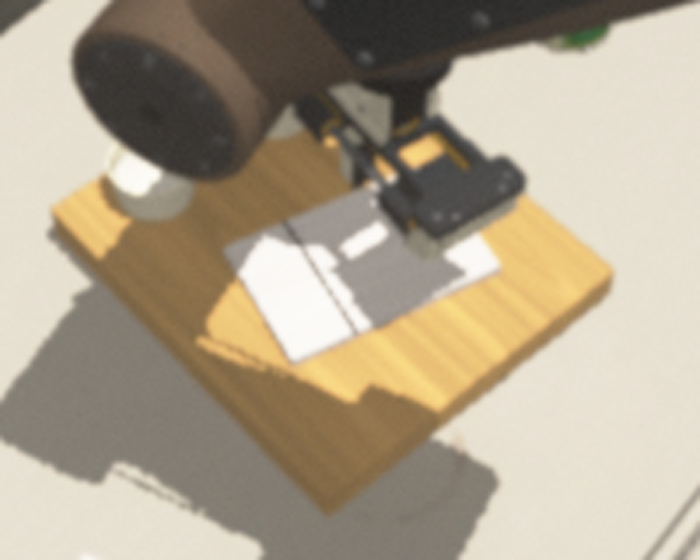

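```bash
python3 - <<'E'
from h import *
a,da=[np.load("pics/side0.npz")[k] for k in'pd'];b,db=[np.load("pics/c2_side.npz")[k] for k in'pd']
pos,th,M,o=state();t=o['tool_pos'];print("tcp px side",proj("side",t))
for s in(-1,1):print("tips",proj("side",[t+M@[0,y,s*z] for y in(-.0095,.0095) for z in(.03,.051)]).round().tolist())
c=calibration("side")
def z(d,u,v):
    D=np.median(d[v-1:v+2,u-1:u+2]);q=np.linalg.inv(c['mtx'])@[u,v,1]*D;return c['T'][:3,:3]@F@q+c['T'][:3,3]
for u,v in[(325,290),(350,275),(285,235),(320,245),(308,243),(345,245),(250,290)]:print(u,v,z(da,u,v),z(db,u,v))
k=3.5
cv2.imwrite("pics/cmp.png",np.hstack([cv2.resize(x[185:285,270:400],None,fx=3,fy=5.5,interpolation=2) for x in(a,b)])[:,:,::-1])
E
```

```text
tcp px side [[340.3624 227.9286]]
tips [[331.0, 222.0], [326.0, 217.0], [336.0, 219.0], [332.0, 214.0]]
tips [[344.0, 237.0], [349.0, 243.0], [350.0, 234.0], [355.0, 239.0]]
325 290 [0.4447 0.0711 0.0382] [0.4449 0.0709 0.0377]
350 275 [0.4245 0.001  0.0372] [0.4239 0.0019 0.039 ]
285 235 [0.625  0.0138 0.0375] [0.6257 0.0132 0.0362]
320 245 [ 0.5321 -0.0152  0.0462] [ 0.5327 -0.0158  0.0449]
308 243 [ 0.559  -0.0004  0.0466] [ 0.5593 -0.0008  0.0459]
345 245 [ 0.484  -0.0552  0.0458] [ 0.4836 -0.0546  0.0468]
250 290 [ 0.5999  0.1715 -0.0006] [ 0.6001  0.1714 -0.001 ]
```

View pics/cmp.png

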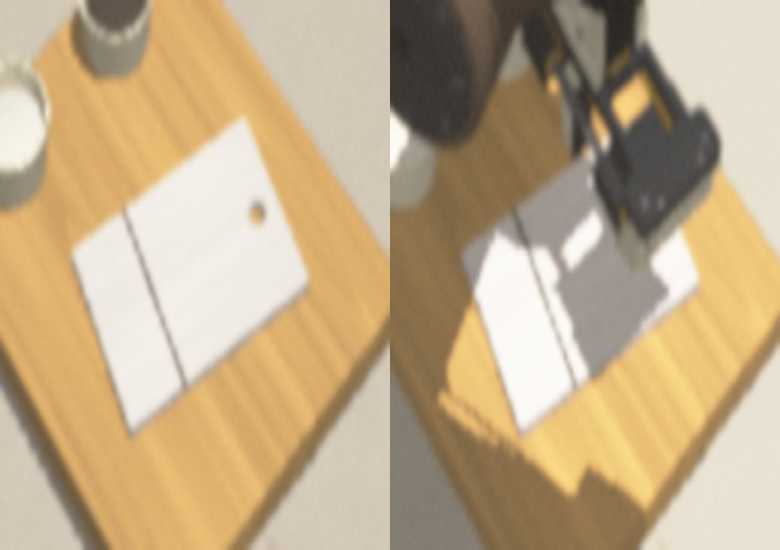

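The plate hasn't moved: the fingertips are passing over it without touching. The depth data should show how high the fingers really are.

```bash
python3 - <<'E'
from h import *
db=np.load("pics/c2_side.npz")['d'];c=calibration("side")
v,u=np.mgrid[205:245,318:372];D=db[v,u]
q=(np.stack([u,v,np.ones_like(u)],-1)*D[...,None])@np.linalg.inv(c['mtx']).T@F@c['T'][:3,:3].T+c['T'][:3,3]
pos,th,M,o=state();L=(q-o['tool_pos'])@M   # tool coords
print("rows: px, world z mm, tool y,z mm")
for uu in range(338,366,4):
    print(uu,[(vv,int(q[vv-205,uu-318,2]*1000),int(L[vv-205,uu-318,1]*1000),int(L[vv-205,uu-318,2]*1000)) for vv in range(215,245,3)])
E
```

```text
rows: px, world z mm, tool y,z mm
338 [(215, 163, -37, 36), (218, 156, -39, 39), (221, 48, 5, -18), (224, 46, 0, -11), (227, 45, -4, -4), (230, 45, -10, 3), (233, 44, -15, 10), (236, 49, -22, 20), (239, 47, -27, 27), (242, 47, -33, 34)]
342 [(215, 163, -30, 41), (218, 166, -36, 50), (221, 158, -38, 52), (224, 150, -39, 54), (227, 45, 4, 1), (230, 48, -3, 10), (233, 46, -8, 17), (236, 47, -14, 25), (239, 44, -18, 31), (242, 44, -23, 38)]
346 [(215, 167, -24, 49), (218, 165, -28, 54), (221, 162, -32, 60), (224, 160, -36, 65), (227, 96, -11, 36), (230, 83, -11, 36), (233, 46, 0, 23), (236, 44, -4, 29), (239, 46, -10, 38), (242, 46, -16, 45)]
350 [(215, 183, -24, 64), (218, 185, -30, 71), (221, 184, -35, 78), (224, 177, -37, 81), (227, 171, -39, 84), (230, 160, -39, 84), (233, 150, -39, 85), (236, 42, 5, 34), (239, 45, -2, 43), (242, 46, -8, 51)]
354 [(215, 185, -18, 70), (218, 186, -24, 77), (221, 183, -27, 82), (224, 186, -34, 91), (227, 181, -36, 94), (230, 168, -36, 94), (233, 144, -29, 87), (236, 47, 11, 42), (239, 46, 5, 49), (242, 46, 0, 57)]
358 [(215, 186, -11, 76), (218, 184, -15, 81), (221, 181, -19, 86), (224, 188, -28, 97), (227, 173, -25, 95), (230, 147, -18, 88), (233, 45, 25, 40), (236, 42, 21, 46), (239, 45, 14, 55), (242, 45, 8, 62)]
362 [(215, 186, -4, 81), (218, 181, -7, 85), (221, 182, -12, 92), (224, 177, -15, 96), (227, 148, -6, 87), (230, 43, 40, 38), (233, 45, 34, 46), (236, 44, 28, 53), (239, 43, 23, 60), (242, 40, 18, 66)]
```

```bash
python3 - <<'E'
from h import *
db=np.load("pics/c2_side.npz")['d'];d0=np.load("pics/side0.npz")['d'];c=calibration("side")
def P(d,u,v):
    return (np.array([u,v,1])*d[v,u])@np.linalg.inv(c['mtx']).T@F@c['T'][:3,:3].T+c['T'][:3,3]
pos,th,M,o=state()
print("ramekin",P(d0,273,209),P(d0,309,184))
for uu in(344,345,346,347,348):
    print(uu,[(vv,int(P(db,uu,vv)[2]*1000),*( (P(db,uu,vv)-o['tool_pos'])@M*1000).astype(int)[1:]) for vv in range(226,236)])
pos,th,M,o=state();p,d=snapshot("wrist");w=calibration("wrist");np.savez("pics/w2.npz",p=p,d=d)
K=w['mtx'];
for v in range(150,300,10):
    out=[]
    for u in(250,280,300,316,330,350,380):
        x,y=u-K[0,2],v-K[1,2];r=np.hypot(x,y);t=r/K[0,0];ray=np.array([x/r*np.sin(t),-y/r*np.sin(t),-np.cos(t)])
        q=ray/np.cos(t)*d[v,u];L=(w['tool_from_camera']@[*q,1])[:3]
        out.append(tuple((L*1000).astype(int).tolist()))
    print(v,out)
cv2.imwrite("pics/w2.png",p[:,:,::-1])
E
```

```text
ramekin [ 0.6894 -0.0132  0.0668] [ 0.6746 -0.1394  0.0652]
344 [(226, 150, np.int64(-38), np.int64(61)), (227, 45, np.int64(8), np.int64(4)), (228, 42, np.int64(7), np.int64(5)), (229, 45, np.int64(4), np.int64(9)), (230, 45, np.int64(2), np.int64(12)), (231, 43, np.int64(1), np.int64(14)), (232, 45, np.int64(-1), np.int64(17)), (233, 41, np.int64(-1), np.int64(17)), (234, 47, np.int64(-6), np.int64(23)), (235, 46, np.int64(-7), np.int64(25))]
345 [(226, 150, np.int64(-37), np.int64(63)), (227, 144, np.int64(-36), np.int64(62)), (228, 85, np.int64(-10), np.int64(31)), (229, 81, np.int64(-10), np.int64(31)), (230, 75, np.int64(-9), np.int64(30)), (231, 43, np.int64(3), np.int64(15)), (232, 49, np.int64(-1), np.int64(21)), (233, 46, np.int64(-1), np.int64(21)), (234, 44, np.int64(-2), np.int64(23)), (235, 46, np.int64(-5), np.int64(26))]
346 [(226, 147, np.int64(-34), np.int64(63)), (227, 96, np.int64(-11), np.int64(36)), (228, 94, np.int64(-12), np.int64(37)), (229, 88, np.int64(-11), np.int64(36)), (230, 83, np.int64(-11), np.int64(36)), (231, 76, np.int64(-9), np.int64(35)), (232, 
[... 1836 characters left out ...]
), (-6, 1, 22), (-4, 1, 42)]
240 [(-44, 10, -34), (-5, -5, -23), (-4, -5, -10), (-4, -5, 0), (-5, -5, 9), (-5, -5, 22), (-46, 11, 33)]
250 [(-53, 9, -32), (-4, -13, -23), (-4, -13, -10), (-5, -12, 0), (-5, -12, 9), (-5, -12, 22), (-54, 9, 32)]
260 [(-65, 9, -30), (-5, -20, -24), (-4, -20, -10), (-6, -19, 0), (-4, -20, 9), (-4, -20, 23), (-64, 9, 30)]
270 [(-116, 31, -18), (-114, 31, -10), (-116, 32, -4), (-116, 32, 0), (-116, 32, 3), (-116, 32, 9), (-116, 32, 18)]
280 [(-117, 29, -18), (-117, 29, -10), (-117, 29, -4), (-117, 30, 0), (-117, 29, 3), (-117, 29, 9), (-118, 30, 17)]
290 [(-117, 26, -18), (-118, 26, -10), (-118, 27, -4), (-118, 26, 0), (-118, 26, 4), (-118, 26, 9), (-117, 26, 18)]
```

View pics/w2.png

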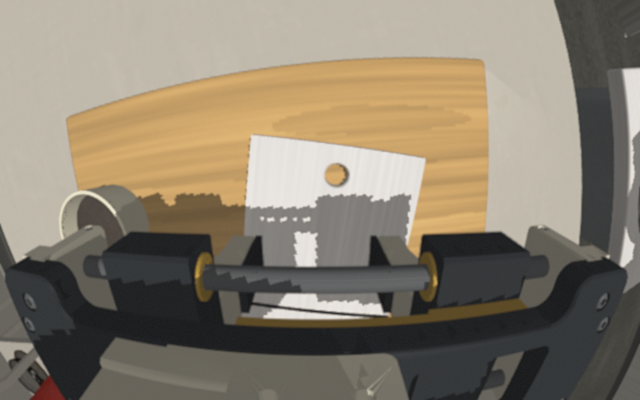

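```bash
python3 - <<'E'
from h import *
print({k:getattr(ctrl,k) for k in dir(ctrl) if k[0]!='_' and not callable(getattr(ctrl,k))})
c=np.array([530.3,-63.5]);a=np.radians(-22.3);px=np.array([np.cos(a),np.sin(a)]);py=np.array([-px[1],px[0]])
t=c-110*py;print(t)
for r in rows([*t,42.6],157.7,4):print([float(v) for v in r])
# finger lower end seen by the wrist camera: smallest |tool x| among finger points (jump away from plate)
z=np.load("pics/w2.npz");d=z['d'];w=calibration("wrist");K=w['mtx']
v,u=np.mgrid[225:275,215:425];x,y=u-K[0,2],v-K[1,2];r=np.hypot(x,y);s=np.tan(r/K[0,0])/r*d[v,u]
q=np.stack([x*s,-y*s,-d[v,u],np.ones_like(s)],-1)@w['tool_from_camera'].T*1000
for sgn in(-1,1):
    m=(q[...,0]<-15)&(q[...,0]>-70)&(q[...,2]*sgn>20)&(q[...,2]*sgn<60)
    print(sgn,np.percentile(q[m][:,0],[90,97,100]),np.percentile(q[m][:,1],[2,50,98]),np.percentile(q[m][:,2],[2,50,98]))
E
```

```text
{'grip_point_offset': 0.0188}
[ 488.5598 -165.2731]
[0.0, 2.04, 0.45, 0.0319]
[0.0, 2.05, 0.39, 0.0319]
[0.0, 2.06, 0.32, 0.0319]
[0.0, 2.07, 0.25, 0.0319]
-1 [-41.0726 -37.0826 -33.9839] [-1.5508 10.6925 11.7173] [-45.9452 -35.5929 -29.8246]
1 [-40.7753 -36.427  -34.2252] [-2.5854 10.7244 11.757 ] [29.7809 35.5398 45.9554]
```

The wrist depth shows both finger ends about 33 mm short of the stated TCP, and the side view agrees. I'll back off behind the plate and feel for the block with a slow descent.

Call:
move_arm([
  [[0,2.05,0.45,0.032],[0,2.05,0.4,0.032],[0,2.05,0.3,0.032],[0,2.05,0.25,0.032],[0,0,0,0],[0,0,0,0]],
])

```text
clock: 7.25
tool_pos: [0.4888, -0.1655, 0.0428]
orientation: [-162.3, 90.0, -4.6]
force: [-0.0, -0.2, -0.1]
opening: 0.06
```

Call:
move_arm([
  [[1.2,0,0,0],[1.0,0,0,0],[0.3,0,0,0],[0,0,0,0],[0,0,0,0]],
])

```text
clock: 7.75
tool_pos: [0.4889, -0.1649, 0.0175]
orientation: [35.8, 90.0, -166.4]
force: [-0.5, -0.8, -0.1]
opening: 0.0597
```

Call:
move_arm([
  [[0.1,0,0,0],[0.1,0,0,0],[0.1,0,0,0],[0.1,0,0,0],[0.1,0,0,0],[0,0,0,0]],
])

```text
clock: 8.35
tool_pos: [0.4887, -0.1651, 0.0125]
orientation: [16.3, 90.0, 174.0]
force: [-0.6, 0.8, -0.1]
opening: 0.0596
```

```bash
python3 - <<'E'
from h import *
report("c3")
b=np.load("pics/c3_side.npz")['p']
cv2.imwrite("pics/c3.png",cv2.resize(b[180:280,300:430],None,fx=5,fy=5,interpolation=2)[:,:,::-1])
E
```

```text
[ 488.8273 -165.0902   12.6569] 157.68529332149348 [-0.1846 -0.3347  0.1069] 8.45 in start plate frame 0.17811002797126463 -109.72927107101788
```

Call:
move_arm([
  [[0.1,0,0,0],[0.1,0,0,0],[0,0,0,0]],
])

```text
clock: 8.75
tool_pos: [0.4887, -0.1651, 0.0105]
orientation: [21.4, 90.0, 179.0]
force: [-0.5, 0.0, 0.5]
opening: 0.0601
```

Call:
move_arm([
  [[0.1,0,0,0],[0.05,0,0,0],[0,0,0,0]],
])

```text
clock: 9.05
tool_pos: [0.4888, -0.1651, 0.0091]
orientation: [22.3, 90.0, 180.0]
force: [0.2, 0.3, 0.1]
opening: 0.0598
```

Call:
move_arm([
  [[0.05,0,0,0],[0.05,0,0,0],[0,0,0,0]],
])

```text
clock: 9.35
tool_pos: [0.4888, -0.1651, 0.0081]
orientation: [17.1, 90.0, 174.8]
force: [-0.5, -0.7, 0.5]
opening: 0.0598
```

Call:
move_arm([
  [[0.05,0,0,0],[0.05,0,0,0],[0,0,0,0]],
])

```text
clock: 9.65
tool_pos: [0.4888, -0.1651, 0.0071]
orientation: [22.8, 90.0, -179.6]
force: [-0.2, -0.1, -0.4]
opening: 0.0597
```

Call:
move_arm([
  [[0.05,0,0,0],[0.05,0,0,0],[0,0,0,0]],
])

```text
clock: 9.95
tool_pos: [0.4888, -0.1651, 0.0061]
orientation: [30.8, 90.0, -171.5]
force: [0.6, -0.5, -0.3]
opening: 0.0602
```

Call:
move_arm([
  [[0.05,0,0,0],[0.05,0,0,0],[0,0,0,0]],
])

```text
clock: 10.25
tool_pos: [0.4889, -0.1651, 0.0054]
orientation: [176.2, 90.0, -26.1]
force: [-2.0, 0.4, 3.4]
opening: 0.0599
```

```bash
python3 - <<'E'
from h import *
p,d=snapshot("wrist");np.savez("pics/w3.npz",p=p,d=d);pos,th,M,o=state();print(pos,o['force'])
w=calibration("wrist");K=w['mtx']
v,u=np.mgrid[100:290,150:490];x,y=u-K[0,2],v-K[1,2];r=np.hypot(x,y)+1e-9;s=np.tan(r/K[0,0])/r*d[v,u]
q=np.stack([x*s,-y*s,-d[v,u],np.ones_like(s)],-1)@w['tool_from_camera'].T*1000
for sgn in(-1,1):
    m=(q[...,0]<-3)&(q[...,0]>-70)&(q[...,2]*sgn>26)&(q[...,2]*sgn<54)&(abs(q[...,1])<14)
    print(sgn,np.histogram(q[m][:,0],bins=range(-70,0,4))[0])
    for uu in (247,255) if sgn<0 else (384,376):
        print([(vv,*q[vv-100,uu-150,:3].astype(int).tolist()) for vv in range(222,250,3)])
m=(q[...,1]>20)&(q[...,1]<50)&(abs(q[...,2])<60);print("block surface tool x",np.median(q[m][:,0]))
p3=cv2.resize(p[150:320,210:430],None,fx=3,fy=3,interpolation=2)
b=np.load("pics/c3_side.npz")['p'];cv2.imwrite("pics/w3.png",p3[:,:,::-1])
E
```

```text
[ 488.8731 -165.0869    5.4225] [-1.6081  0.5016  4.7302]
-1 [147 143 107 163 142 117 137  85 578 147   0   0   0   0   0   0   0]
[(222, -34, 17, -37), (225, -34, 15, -38), (228, -34, 13, -38), (231, -34, 11, -38), (234, -34, 10, -38), (237, -41, 11, -36), (240, -46, 11, -35), (243, -50, 11, -34), (246, -51, 10, -34), (249, -53, 9, -34)]
[(222, -34, 17, -33), (225, -34, 15, -33), (228, -34, 13, -33), (231, -34, 12, -33), (234, -34, 10, -33), (237, -36, 9, -33), (240, -41, 9, -32), (243, -46, 9, -31), (246, -50, 9, -30), (249, -54, 10, -30)]
1 [147 139 112 159 138 115 133  90 588 150   0   0   0   0   0   0   0]
[(222, -34, 17, 37), (225, -34, 15, 37), (228, -34, 13, 38), (231, -34, 11, 38), (234, -34, 10, 38), (237, -42, 11, 36), (240, -46, 11, 35), (243, -49, 11, 34), (246, -52, 10, 34), (249, -53, 9, 34)]
[(222, -34, 17, 33), (225, -34, 15, 33), (228, -34, 13, 33), (231, -34, 12, 33), (234, -33, 9, 33), (237, -36, 9, 33), (240, -42, 10, 32), (243, -45, 9, 31), (246, -48, 9, 31), (249, -52, 9, 30)]
block surface tool x -106.66729342492924
```

View pics/w3.png

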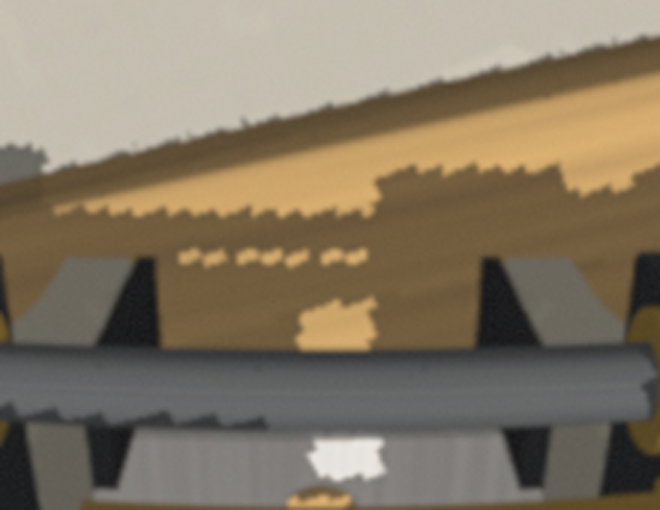

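Both fingertips now touch the block, with about 4.7 N at TCP z 5.4 mm, so the tips sit 34 mm short of the TCP. The wrist view shows them behind the plate's hole end. I'll raise them 3 mm and push.

Call:
move_arm([
  [[-0.35,0,0,0],[0,-0.3,0,0],[0,-0.3,0,0],[0,-0.3,0,0],[0,-0.3,0,0],[0,-0.2,0,0],[0,-0.2,0,0],[0,0,0,0]],
])

```text
clock: 11.1
tool_pos: [0.4948, -0.1501, 0.0086]
orientation: [24.7, 90.0, -177.6]
force: [-0.2, 0.0, -0.6]
opening: 0.0602
```

Call:
move_arm([
  [[0,-0.4,-0.08,-0.0085],[0,-0.4,-0.08,-0.0085],[0,-0.4,-0.08,-0.0085],[0,-0.4,-0.08,-0.0085],[0,-0.4,-0.08,-0.0085],[0,-0.4,-0.08,-0.0085],[0,-0.4,-0.08,-0.0085],[0,0,0,0]],
])

```text
clock: 11.9
tool_pos: [0.5107, -0.1256, 0.0088]
orientation: [-150.0, 90.0, 11.1]
force: [-0.6, -0.1, 0.6]
opening: 0.0602
```

```bash
cat >> h.py <<'E'
def linefind(tag,guess,L=110,half=12):
    """black line in the side view: dark ridge searched across the predicted line; guess=(centre xy mm, yaw deg) of the plate"""
    p=np.load(f"pics/{tag}_side.npz")['p'];g=cv2.cvtColor(p,cv2.COLOR_RGB2GRAY).astype(np.float32)
    a=np.radians(guess[1]);px=np.array([np.cos(a),np.sin(a)]);py=np.array([-px[1],px[0]]);pts=[]
    for s in np.arange(-50,51,4):
        t=np.arange(-half,half+.1,.5);W=np.array([[*(guess[0]+s*px+(35+k)*py)/1000,.048] for k in t])
        q=proj("side",W).astype(np.float32);val=cv2.remap(g,q[:,:1],q[:,1:],cv2.INTER_LINEAR)[:,0]
        rel=val-cv2.blur(val[:,None],(1,15),borderType=cv2.BORDER_REPLICATE)[:,0]
        i=rel.argmin();pts.append((s,t[i],rel[i]))
    P=np.array(pts);k=P[:,2]<-12
    return P,k,px,py
E
python3 - <<'E'
from h import *
report("c4")
P,k,px,py=linefind("side0" if 0 else "c4",(np.array([530.3,-63.5]),-22.3),half=40);print(P.T)
E
```

```text
[ 510.4378 -125.8452    8.7593] 161.1081226536292 [ 0.9685 -0.6753  0.7545] 12.0 in start plate frame 5.28054314548363 -65.21924166640143
[[-50.     -46.     -42.     -38.     -34.     -30.     -26.     -22.
  -18.     -14.     -10.      -6.      -2.       2.       6.      10.
   14.      18.      22.      26.      30.      34.      38.      42.
   46.      50.    ]
 [ 28.      28.5     27.      27.5     28.      28.5     29.      29.5
   29.      29.      29.5     30.      30.5     30.5     30.      30.5
   31.5     32.      30.5     31.      32.      32.5    -30.5     33.5
   32.5     33.    ]
 [-11.9016 -12.7734 -16.936  -18.7042 -15.0547 -18.8603 -12.687  -11.0496
  -13.7896 -16.9344 -13.7241 -17.7768 -15.1446 -11.4419 -13.856  -21.7867
  -14.3711 -10.3451  -8.208   -9.193   -9.7648 -12.2372  -8.6844  -7.1095
   -9.9962 -10.5863]]
```

The plate now follows: it has moved 30 mm and turned about 3°. I'll continue.

Call:
move_arm([
  [[0,-0.4,-0.09,-0.0095],[0,-0.4,-0.09,-0.0095],[0,-0.4,-0.09,-0.0095],[0,-0.4,-0.09,-0.0095],[0,-0.4,-0.09,-0.0095],[0,-0.4,-0.09,-0.0095],[0,-0.4,-0.09,-0.0095],[0,-0.4,-0.09,-0.0095]],
])

```text
clock: 12.8
tool_pos: [0.5265, -0.0973, 0.0087]
orientation: [57.0, 90.0, -137.5]
force: [-0.6, -2.2, -0.2]
opening: 0.06
```

Call:
move_arm([
  [[0,-0.4,-0.09,-0.0095],[0,-0.4,-0.09,-0.0095],[0,-0.4,-0.09,-0.0095],[0,-0.4,-0.09,-0.0095],[0,-0.4,-0.09,-0.0095],[0,-0.4,-0.09,-0.0095],[0,-0.4,-0.09,-0.0095],[0,0,0,0]],
])

```text
clock: 13.6
tool_pos: [0.5391, -0.0711, 0.0086]
orientation: [-134.6, 90.0, 34.7]
force: [-0.0, -0.8, 0.2]
opening: 0.0598
```

```bash
cat >> h.py <<'E'
def fit_line(tag):
    """world line fit of the plate's black line from predicted pose by tool"""
    pos,th,M,o=state();yaw=th-180;a=np.radians(yaw);py=np.array([-np.sin(a),np.cos(a)])
    P,k,px,py=linefind(tag,(pos[:2]+95*py,yaw),half=14)
    for _ in range(3):
        f=np.polyfit(P[k,0],P[k,1],1);k=k&(abs(np.polyval(f,P[:,0])-P[:,1])<2)
    c=pos[:2]+95*py
    E=np.array([c+s*px+(35+np.polyval(f,s))*py for s in(-55,55)])
    print("n",k.sum(),"slope deg",np.degrees(f[0]),"off",f[1],"line ends",E.ravel());return E
E
python3 - <<'E'
from h import *
report("c5");E=fit_line("c5")
# left block edge in the side view, initial picture, top rim: from hull line on side image
for n,zz in(("side",.04),("top",.04)):
    p=np.load(f"pics/{n}0.npz")['p'];hull,_=measure(n,p);W=cast(n,hull.reshape(-1,2),zz)[:,:2]*1000
    print(n,[w.round(0).tolist() for w in W if (w-[565.5,-67.2])@[.161,.987]>125])
bm=np.array([588,70.7]);by=np.array([.1607,.987])
print("line beyond top-view edge mm",(E-bm)@by)
b=np.load("pics/c5_side.npz")['p'];cv2.imwrite("pics/c5.png",cv2.resize(b[180:310,230:390],None,fx=5,fy=4.6,interpolation=2)[:,:,::-1])
E
```

```text
[538.9489 -71.3692   8.6151] 169.26175489229053 [-0.5762 -0.1118  0.933 ] 13.7 in start plate frame 10.988014380784387 -3.9987748092950306
n 19 slope deg -0.16334323106799747 off 0.38114035087719295 line ends [509.2341  67.1306 617.2495  46.327 ]
side [[415.0, 85.0], [418.0, 97.0], [420.0, 105.0], [421.0, 107.0], [427.0, 108.0], [652.0, 70.0], [721.0, 58.0], [735.0, 49.0], [740.0, 44.0], [740.0, 36.0]]
top [[429.0, 83.0], [431.0, 94.0], [440.0, 94.0], [632.0, 63.0], [738.0, 46.0], [741.0, 43.0]]
line beyond top-view edge mm [-16.1807 -19.3557]
```

View pics/c5.png

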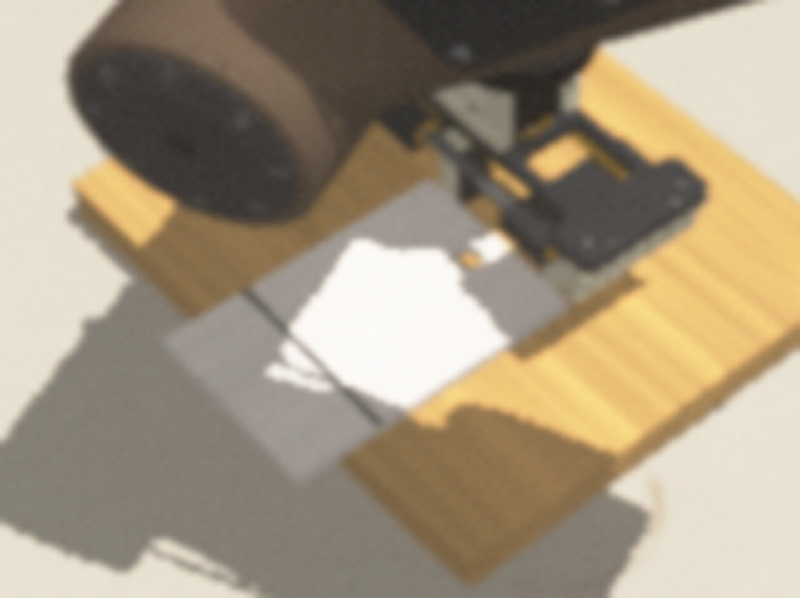

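Call:
move_arm([
  [[0,-0.16,-0.03,-0.0035],[0,-0.16,-0.03,-0.0035],[0,-0.16,-0.03,-0.0035],[0,-0.16,-0.03,-0.0035],[0,-0.16,-0.03,-0.0035],[0,-0.16,-0.03,-0.0035],[0,-0.16,-0.03,-0.0035],[0,0,0,0]],
])

```text
clock: 14.5
tool_pos: [0.5429, -0.0608, 0.0086]
orientation: [-127.1, 90.0, 43.6]
force: [-0.9, -0.6, 0.2]
opening: 0.0597
```

```bash
python3 - <<'E'
from h import *
report("c6");E=fit_line("c6")
bm=np.array([588,70.7]);by=np.array([.1607,.987]);print((E-bm)@by)
E
```

```text
[542.9976 -60.8514   8.7035] 170.66844017196127 [ 0.4245  0.5688 -0.2651] 14.6 in start plate frame 10.742871146430973 7.2686841493758445
n 12 slope deg 1.0706041274996057 off 0.020189003436426226 line ends [509.6412  75.3522 618.5188  59.5442]
[-8.0006 -6.1064]
```

Call:
move_arm([
  [[0,0.5,0,0],[0,0.5,0,0],[0,1.0,0,0],[-3,0,0,0],[-4,0,0,0],[-4,0,0,0],[0,-4,0,0],[0,-4,0,0]],
])

```text
clock: 15.4
tool_pos: [0.5534, -0.0022, 0.1206]
orientation: [-150.9, 89.8, 19.6]
force: [0.5, -0.2, -0.7]
opening: 0.06
```

Call:
move_arm([
  [[0,-4,0,0],[0,-4,0,0],[0,-3,0,0],[0,0,0,0],[0,0,0,0],[0,0,0,0],[0,0,0,0]],
])

```text
clock: 16.1
tool_pos: [0.5702, 0.1055, 0.1187]
orientation: [29.5, 90.0, -159.9]
force: [-0.6, 0.1, 0.8]
opening: 0.0602
```

```bash
cat >> h.py <<'E'
def wcast(px,zmm,M,t):
    "wrist pixels -> world (mm) on plane z=zmm"
    w=calibration("wrist");K=w['mtx'];T=w['tool_from_camera'];px=np.atleast_2d(px).astype(float)
    d=px-K[:2,2];r=np.hypot(*d.T)+1e-9;th=r/K[0,0]
    ray=np.c_[d[:,0]/r*np.sin(th),-d[:,1]/r*np.sin(th),-np.cos(th)]@T[:3,:3].T@M.T
    o=M@T[:3,3]*1000+t;return o+ray*((zmm-o[2])/ray[:,2])[:,None]
E
python3 - <<'E'
from h import *
pos,th,M,o=state();p,d=snapshot("wrist");np.savez("pics/w4.npz",p=p,d=d,M=M,t=pos);print(pos,th,o['force'],o['clock'])
cv2.imwrite("pics/w4.png",p[:,:,::-1])
E
```

```text
[570.2219 105.5087 118.692 ] 170.58645438681233 [-0.5859  0.1323  0.7644] 16.1
```

View pics/w4.png

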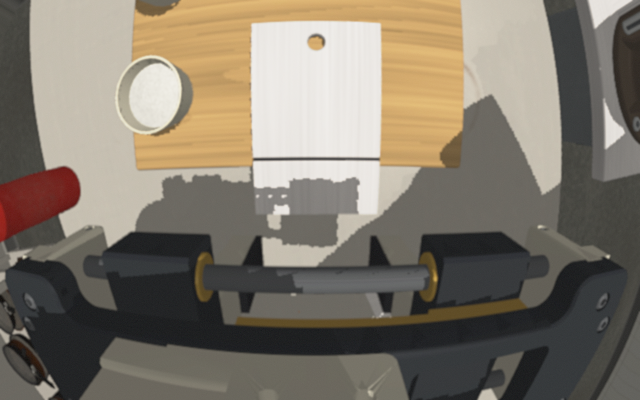

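This gives a clear view: the black line is at row ~159 (columns 253–380), and the block edge is at rows 168 (left) and 166 (right). I'll measure both from this one picture.

```bash
cat >> h.py <<'E'
def wmeas(f):
    z=np.load(f);p,M,t=z['p'],z['M'],z['t'];hsv=cv2.cvtColor(p,cv2.COLOR_RGB2HSV).astype(float);g=cv2.cvtColor(p,cv2.COLOR_RGB2GRAY).astype(float)
    # edge: steepest saturation fall near the lowest wood row; sub-pixel by half-level crossing
    def edge(u,lo,hi):
        s=cv2.blur(hsv[lo:hi,u-1:u+2,1].mean(1)[:,None],(1,1))[:,0];T=(np.median(s[:8])+np.median(s[-6:]))/2
        i=np.where((s[:-1]>=T)&(s[1:]<T))[0]
        return lo+i[-1]+(s[i[-1]]-T)/(s[i[-1]]-s[i[-1]+1]) if len(i) else np.nan
    def line(u,lo,hi):
        v=np.arange(lo,hi);y=g[lo:hi,u];i=lo+y.argmin();r=np.arange(i-3,i+4);w=np.clip(np.median(y)-g[r,u],0,None);return (r*w).sum()/w.sum()
    E=np.array([(u,edge(u,150,182)) for u in [*range(195,246,3),*range(390,448,3)]])
    L=np.array([(u,line(u,148,172)) for u in range(258,376,3)])
    E=E[~np.isnan(E[:,1])]
    def fit(W):
        k=np.ones(len(W),bool)
        for _ in range(4):
            f=np.polyfit(W[k,0],W[k,1],1);r=W[:,1]-np.polyval(f,W[:,0]);k=abs(r)<max(1.,2*r[k].std())
        return f,k.sum(),r[k].std()
    fe,ne,se=fit(wcast(E,39.5,M,t));fl,nl,sl=fit(wcast(L,48,M,t))
    print("edge yaw",np.degrees(np.arctan(fe[0])),ne,se,"line yaw",np.degrees(np.arctan(fl[0])),nl,sl)
    c=np.cos(np.arctan(fe[0]))
    x0=wcast(L[[0,-1]],48,M,t)[:,0];print("line x range",x0,"line minus edge (mm, + = past edge) at x:",[(round(x),round((np.polyval(fl,x)-np.polyval(fe,x))*c,2)) for x in (x0.min()-3,x0.max()+3)])
E
python3 -c "
from h import *
wmeas('pics/w4.npz')"
```

```text
edge yaw -9.329962952076224 37 0.2729176821975562 line yaw -9.339092498848496 40 0.027216281461983665
line x range [613.312  513.2861] line minus edge (mm, + = past edge) at x: [(510, np.float64(-7.42)), (616, np.float64(-7.44))]
```

The line is parallel to the edge within 0.01° and 7.4 mm short of it. I'll go back behind the plate and push straight.

Call:
move_arm([
  [[0,4,0,0],[0,4,0,0],[0,4,0,0],[0,4,0,0],[0,3,0,0],[0,0,0,0],[0,0,0,0],[0,0,0,0]],
])

```text
clock: 16.95
tool_pos: [0.5397, -0.0807, 0.1188]
orientation: [-151.5, 90.0, 19.1]
force: [-0.3, 0.4, -0.8]
opening: 0.0599
```

```bash
python3 - <<'E'
from h import *
pos,th,M,o=state();print(pos,th)
t=np.array([543.0,-60.85])-20*np.array([.162,.987])
for r in rows([*t,8.7],170.67,1):print([float(v) for v in r])
E
```

```text
[539.661  -80.7056 118.7795] 170.64339359941167
[11.01, -0.01, -0.01, -0.0005]
```

Call:
move_arm([
  [[4,0,0,0],[4,0,0,0],[2,0,0,0],[1,0,0,0],[0,0,0,0],[0,-0.5,0,0],[0,-0.5,0,0],[0,-0.5,0,0]],
])

```text
clock: 17.75
tool_pos: [0.543, -0.0653, 0.0099]
orientation: [-159.5, 89.9, 11.2]
force: [-0.5, 0.4, 0.1]
opening: 0.0603
```

Call:
move_arm([
  [[0,-0.2,0,0],[0,-0.2,0,0],[0,-0.2,0,0],[0,-0.2,0,0],[0,-0.2,0,0],[0,-0.14,0,0],[0,-0.1,0,0],[0,0,0,0]],
])

```text
clock: 18.55
tool_pos: [0.5441, -0.0539, 0.0088]
orientation: [140.2, 90.0, -49.2]
force: [-1.6, -4.4, 4.9]
opening: 0.0602
```

Call:
move_arm([
  [[0,0.5,0,0],[0,0.5,0,0],[0,1.0,0,0],[-3,0,0,0],[-4,0,0,0],[-4,0,0,0],[0,-4,0,0],[0,-4,0,0]],
])

```text
clock: 19.35
tool_pos: [0.5546, 0.0054, 0.1204]
orientation: [-146.0, 89.8, 24.5]
force: [1.5, 0.3, -0.4]
opening: 0.0598
```

Call:
move_arm([
  [[0,-4,0,0],[0,-4,0,0],[0,-3,0,0],[0,0,0,0],[0,0,0,0],[0,0,0,0],[0,0,0,0]],
])

```text
clock: 20.05
tool_pos: [0.5714, 0.1129, 0.1186]
orientation: [11.5, 90.0, -177.9]
force: [0.1, 0.4, 0.6]
opening: 0.0602
```

```bash
python3 - <<'E'
from h import *
pos,th,M,o=state();p,d=snapshot("wrist");np.savez("pics/w5.npz",p=p,d=d,M=M,t=pos);print(pos,th,o['force'],o['clock'])
cv2.imwrite("pics/w5.png",p[:,:,::-1]);wmeas("pics/w5.npz")
E
```

```text
[571.4276 112.9043 118.6385] 170.59244192045338 [0.147  0.3656 0.6324] 20.05
edge yaw -9.35689150165611 37 0.2458566549133012 line yaw -9.394469065045174 40 0.011364445550423721
line x range [614.3592 514.4153] line minus edge (mm, + = past edge) at x: [(511, np.float64(-0.73)), (617, np.float64(-0.8))]
```

The line is 0.75 mm short, or about 1 mm allowing for the rounding, and parallel. One small last nudge of 0.9 mm.

Call:
move_arm([
  [[0,4,0,0],[0,4,0,0],[0,4,0,0],[0,4,0,0],[0,3,0,0],[0,0,0,0],[0,0,0,0],[4,0,0,0]],
])

```text
clock: 20.9
tool_pos: [0.5454, -0.0731, 0.0831]
orientation: [-166.2, 89.4, 4.5]
force: [1.1, 0.0, 0.2]
opening: 0.0598
```

Call:
move_arm([
  [[4,0,0,0],[2,0,0,0],[1,0,0,0],[0,0,0,0],[0,-0.5,0,0],[0,-0.5,0,0],[0,-0.5,0,0],[0,-0.2,0,0]],
])

```text
clock: 21.7
tool_pos: [0.5443, -0.0559, 0.0096]
orientation: [-158.3, 89.9, 12.4]
force: [0.2, 0.3, -0.4]
opening: 0.0601
```

Call:
move_arm([
  [[0,-0.2,0,0],[0,-0.09,0,0],[0,-0.05,0,0],[0,-0.05,0,0],[0,0,0,0],[0,0,0,0]],
])

```text
clock: 22.3
tool_pos: [0.5441, -0.0533, 0.0089]
orientation: [101.0, 90.0, -88.3]
force: [-0.7, -4.9, 5.6]
opening: 0.0603
```

Call:
move_arm([
  [[0,0.5,0,0],[0,0.5,0,0],[0,1.0,0,0],[-3,0,0,0],[-4,0,0,0],[-4,0,0,0],[0,-4,0,0],[0,-4,0,0]],
])

```text
clock: 23.1
tool_pos: [0.5547, 0.0063, 0.1203]
orientation: [-144.9, 89.8, 25.6]
force: [0.4, -0.3, -0.4]
opening: 0.0605
```

Call:
move_arm([
  [[0,-4,0,0],[0,-4,0,0],[0,-3,0,0],[0,0,0,0],[0,0,0,0],[0,0,0,0],[0,0,0,0]],
])

```text
clock: 23.8
tool_pos: [0.5715, 0.1138, 0.1186]
orientation: [22.6, 90.0, -166.8]
force: [-0.1, -0.4, 1.1]
opening: 0.06
```

```bash
python3 - <<'E'
from h import *
pos,th,M,o=state();p,d=snapshot("wrist");np.savez("pics/w6.npz",p=p,d=d,M=M,t=pos);print(pos,th,o['force'],o['clock'])
cv2.imwrite("pics/w6.png",p[:,:,::-1]);wmeas("pics/w6.npz")
E
```

```text
[571.5329 113.7912 118.5996] 170.594189709294 [-0.0903 -0.3824  1.0735] 23.8
edge yaw -9.34027609826123 37 0.18198845679804007 line yaw -9.245319765256381 40 0.04957908463515201
line x range [614.3825 514.4518] line minus edge (mm, + = past edge) at x: [(511, np.float64(-0.4)), (617, np.float64(-0.22))]
```

```bash
python3 - <<'E'
from h import *
z=np.load("pics/w6.npz");d=z['d'];M,t=z['M'],z['t'];w=calibration("wrist");K=w['mtx']
v,u=np.mgrid[20:225,200:430];x,y=u-K[0,2],v-K[1,2];r=np.hypot(x,y)+1e-9;s=np.tan(r/K[0,0])/r*d[v,u]
q=(np.stack([x*s,-y*s,-d[v,u],np.ones_like(s)],-1)@w['tool_from_camera'].T)[...,:3]*1000@M.T+t
m=(abs(q[...,2]-48)<3.5)&(u>262)&(u<370);A=np.c_[q[m][:,:2],np.ones(m.sum())];f=np.linalg.lstsq(A,q[m][:,2],rcond=None)[0]
print("plate tilt deg",np.degrees(np.hypot(*f[:2])),"mean z",q[m][:,2].mean(),m.sum())
# ramekins: compare before/after in top view
p,_=snapshot("top");p0=np.load("pics/top0.npz")['p'];cv2.imwrite("pics/top_end.png",p[:,:,::-1])
for name,(x0,y0) in dict(salt=(285,155),pepper=(328,161),tin=(415,200)).items():
    a=cv2.cvtColor(p0[y0:y0+28,x0:x0+30],7);b=cv2.cvtColor(p[y0-8:y0+36,x0-8:x0+38],7);R=cv2.matchTemplate(b,a,5);_,s,_,l=cv2.minMaxLoc(R);print(name,s,np.array(l)-8)
print(close_job())
E
```

```text
plate tilt deg 0.04267102399016273 mean z 47.80733590546035 20363
salt 0.995265007019043 [0 0]
pepper 0.9979274868965149 [0 0]
tin 0.9978331327438354 [0 0]
the job is handed in; nothing more can be done
None
```

The plate's line end now sticks out past the block's left edge, with the black line over that edge along its whole length. I pushed it there with both fingertips on its right (hole) end face and handed the job in at about 24 s.

**Line over the edge:** The last wrist view put the centre of the 3 mm line 0.4 mm (near end) and 0.2 mm (far end) short of the edge. The rounding of the edge could add about 0.3 mm to that. The line is parallel to the edge within 0.1°.

**Plate:** It lies flat, with a tilt of 0.04° and its top at 47.8 mm.

**Other things:** The top view shows both ramekins and the tin shifted by 0 pixels (about 3 mm each).

**What disagreed:**
- **Finger length:** The real fingertips end about 34 mm short of the stated TCP. My first push passed above the plate without touching it. I found the true height by feeling for the block (about 5 N) and pushed again.
- **Camera offset:** The side and top cameras differed by about 2–3 mm, so I used the wrist view, with line and edge in one picture, for the final alignment.
- **Unexplained force:** The last two pushes showed about 5 N sideways and 5 N upward, more than earlier ones, and I did not find out why.

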